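Hold a power module flush on the tilted test plate

ROBOT

A 6-joint arm with a two-finger parallel gripper is mounted at the origin on the work surface. World frame = base frame: x ahead of the robot, y to its left, z up, the work surface at z = 0. Lengths are in mm, angles in degrees, forces in N, time in s.
With the tool pointing down it reaches from about 350 to 850 mm from the base axis. Payload 8.1 kg.
Tool frame: the origin (TCP) lies on the centre line of the jaws, within the pads' length; the fingertips stand r.tip_extent ahead of it and the grasp point (between the pads) lies 8 mm behind it (r.tip_extent is the distance from the TCP to the fingertips, in mm); z points along the fingers, y is the direction in which the jaws open and shut (so a half turn about z gives the same grasp; the last joint's range is limited). The gripper opens to 85 mm and grips with 20 to 120 N. Pads are 22 mm wide; open, the fingers measure 114 mm over their backs; the gripper's body (76 mm by 85 mm) begins 54 mm behind the grasp point. The pads swing forward as they close: fully open they stand 13 mm farther back than shut.
Start: joints at [67.3, 7.471, 85.268, -0, 87.261, -4.893], TCP at [183.471, 571.265, 242.292] pointing down, gripper open.
Joint ranges: [-169.43, 169.43], [-51.17, 129.36], [1.28, 143.12], [-76.62, 256.62], [0, 156.53], [-152.29, 152.29]. Speed limits (degrees/s): [136.94, 136.94, 159.86, 180, 180, 180].

INTERFACE

Orientations are given as [roll, pitch, yaw] about the fixed x, y, z axes, in that order (R = Rz(yaw) Ry(pitch) Rx(roll)).
In Python, from bench import sense, optics, hand_in, spotter, r gives the robot as it stands.
- The arm moves only by the tool apply_moves, never from a script. Its argument "series" is a list of rows, each a list of 3 entries, a list of its own where there are three numbers: the opening, from 0 (shut) to 1 (fully open), then the shift along the world's x, y, z in m, then the turn about the world's z in rad. In form: [[grip, [x, y, z], turn], ...]. A call has 1 to 5 rows; each row is the pose to reach, as a shift and turn from the pose measured when the call began; what a row does not reach only later rows make up. A row lasts 1/8 s, in which the tool goes at most 62.5 mm and 10.7 degrees, less where a joint would pass 70% of its speed; a pose out of reach is approached as far as the arm can. A call with a gripper value outside its range is refused whole. The fingers move at their own pace and stop on an object; "grip_force" is the grip in N (left out, the last holds). Time passes only in rows, so rows that repeat a pose let the fingers close. It gives the time, the measured TCP pose, the force and the opening at its end, in the units of the state.
- sense(): the state, without advancing time (a new reading comes with each control period).
- optics.snapshot(name): name is "scene" or "top" or "wrist"; returns a dict with "color" (400x640x3 uint8, blue, green, red), "intrinsics" (3x3 intrinsics, pixels), "rvec" (rotation vector, rad) and "tvec" (3), from world to camera coordinates, as OpenCV has them. Camera axes: x right, y down, z forward; pixel columns grow to the right and rows downward; lengths in mm; the calibration is good to about 2 mm. A picture is of the moment at which its call begins. There is no depth.
- hand_in(): hands the job in, once; it reports no verdict.
Trained networks look in a picture, given as the dict that the camera call returned (one of the last four; its "shot" number tells which), for a name from the list of things; names that differ only in an ending like _2 or _b are one class to them, and where a whole thing is asked for, a point or a joint stands for the part that bears it (a point fixed in the world has none). Each returns a list of dicts, best first, with "p" (0 to 1); they miss things now and then, are a little off and sometimes report something else, mostly with a low value. They report only what shows in the picture. A call takes as long as a camera call.
- spotter.search_frame(picture, query): "xyz" ([x, y, z] in mm, in the coordinates of the camera as it stood for that picture, good to about 4 mm: the middle of the surface that is visible of it).
- spotter.masks_of(picture, query): "mask" (400x640 bool, what is visible of it).
The state is a dict: "time": time; "joint_pos": joint angles; "qd": joint speeds; "joint_efforts": joint torques, N m; "tool_pos": TCP position; "tcp_rot": TCP orientation; "ft_force": force on the tool from outside, world axes, zero at the start; "wrist_torque": the same for the moment, N m; "finger_gap": finger opening in mm.
Only numpy, scipy, OpenCV 4.12 (cv2) and the standard library are available. Lean on these libraries where they do the work, as an engineer would, in place of code of your own. Each camera call takes 0.05 s, during which the arm holds its last target.

TASK

Pick the power module with the yellow grip block off the tray by its block, tilt it to match the sloped copper plate of the test stage, and set it flat, centred and square in the white outline. Press it gently, flush all over, until the sprung plate is about halfway in, never hard against its stop, and finish like that, still gripping the module and pressing. Do not shift the stage's slope, and leave the other modules and everything else on the bench where they are.

Things in the scene. Friction and masses are not known exactly. Their poses are not given: they have to be found in the camera images.
- module: the power module to test, the only one with a YELLOW grip block, about 0.1 to 0.2 kg: a flat aluminium base 64 (x) x 56 (y) x 5, a green circuit board 2 thick on it with parts up to 12 above the underside, and in the middle an upright grip block 30 (x) x 16 (y), its top 45 above the underside. Origin at the centre of the flat underside; z points up out of the grip block. Grip the block across its 16 mm (along y). Half a turn about z makes no difference to the job
- module_grip (a point): point inside the yellow grip block, on its axis, 28 above the module's underside (17 below the block's top); axes as module
- tray: fixed black tray 96 (x) x 300 (y) x 10 tall, origin under its centre, x and y along its sides; the three modules stand side by side on its top, about 95 apart along y
- stage: fixed test stage: grey base 150 x 150 x 10, two aluminium cheeks 10 thick at y = -58 and +58 (tops 88 above the bench) and between them a tilt table that carries a sprung copper plate. Origin under the base's centre; the tilt axis runs along the stage's y, 75 above the bench. The face leans towards the stage's -x side (roughly towards the robot) by 10 to 29 degrees, a different angle each time, locked by friction
- platen_face (a point): centre of the copper plate's top face (86 along x, 78 along y, 8 thick, white outline 70 x 62 that marks the module's place); x runs up the slope, y is level, z is the outward normal of the face. It lies 10 from the tilt axis along the normal when not pressed, and moves with the plate
- platen (a joint): how far the copper plate is pushed in along its normal against its spring, in m: 0 at rest, hard stop at 0.014. It starts to move at about 3.5 N and takes 0.5 N more per mm (about 10.5 N at the stop). The plate is delicate: keep contact well under 18 N
- tilt_edge (a point): middle of the upper edge of the tilt table under the plate, 44 up the slope from the tilt axis and 12 below it along the normal; shows whether the slope setting has been disturbed
- spare1: one of two like modules with a BLUE grip block; origin at the centre of its underside; a bystander
- spare2: the other module with a blue grip block; a bystander
- driver: screwdriver 170 long lying on the bench; a bystander
- bottle: amber bottle, 48 across, 110 tall, origin under its centre; a bystander
- bin: open blue bin 160 x 100 x 60 tall, origin under its centre; a bystander
- brush: brush 150 long lying on the bench; a bystander
- jar: clear jar with black cap, 50 across, 60 tall; a bystander

How it is judged (in metres and radians):
On the way:
1. the yellow-block module is held by the gripper, lifted well clear of the tray (z of module in the frame of tray above 0.04 m and contact force between the fingers and module above 1 N and contact force between module and tray below 0.05 N and contact force between module and stage below 0.05 N), for 0.2 s.
At the end, for the whole second after the job is handed in: Still gripped by its block (grasp point within 30 mm of the block centre), the module lies flush on the plate (0.04 rad, 3 mm), centred within 10 mm on each axis, square within 0.14 rad (either way round), at rest, the plate pressed 2.5 to 11.5 mm in (angle between the z axis of module and the z axis of platen_face, either way round below 0.04 rad and angle between the x axis of module and the x axis of platen_face, either way round below 0.14 rad and x of module in the frame of platen_face between -0.01 and 0.01 m and y of module in the frame of platen_face between -0.01 and 0.01 m and z of module in the frame of platen_face between -0.003 and 0.003 m and value of joint platen between 0.0025 and 0.0115 m and contact force between module and stage above 2 N and contact force between the fingers and module above 1 N and distance between the grasp point and module_grip below 0.03 m and linear speed of module below 0.01 m/s); the arm keeps its last pose, push and grip.
It fails at once if the module is pressed or knocked against the stage with more than 18 N (contact force between module and stage above 18 N).
It fails at once if the stage's slope is shifted (tilt table edge moved more than 2 mm) (distance of tilt_edge from where it was at the start of the episode above 0.002 m).
It fails at once if another module is moved more than 15 mm or another thing on the bench more than 20 mm (distance of any of spare1, spare2 from where it was at the start of the episode above 0.015 m or distance of any of driver, bottle, bin, brush, jar from where it was at the start of the episode above 0.02 m).
It also fails if it takes over 42 s, if anything falls off the work surface, if the arm or the gripper's body presses on something with over 40 N, if the wrist force passes 120 N, or if a joint passes its speed limit or range.

## Working session

There is one attempt and no reset: what is moved stays moved. The work goes in short steps, Python scripts to look and compute and a tool call to move; the robot and the scene stay as the last step left them, time stands still between calls to the robot, and variables do not carry over. Pictures are saved under pics/ and viewed, and the job is handed in when it is done.

Besides the shell and the picture viewer there is one more tool, called as a command line: name --argument value ..., lists and objects as JSON in quotes. apply_moves: Moves the arm, as the interface text tells. Its arguments: {"type":"object","properties":{"series":{"type":"array"},"grip_force":{"type":"number"}},"required":["series"]}

```bash
ls; mkdir -p pics; python3 - <<'E'
from bench import sense, optics, hand_in, spotter, r
import cv2,json
print(sense()); print(r, r.tip_extent,[a for a in dir(r) if a[0]!='_'])
for n in ["scene","top","wrist"]:
    p=optics.snapshot(n); cv2.imwrite(f"pics/{n}0.png",p["color"]); print(n,p["intrinsics"],p["rvec"],p["tvec"],p.get("shot"))
E
```

```text
pics
{'time': 0.0, 'joint_pos': array([ 6.72983612e+01,  7.51433810e+00,  8.53315976e+01,  1.32074246e-03,
        8.72587919e+01, -4.89350137e+00]), 'qd': array([ 0.01499189, -0.0293323 ,  0.00423488,  0.04106086,  0.04109753,
        0.02912617]), 'joint_efforts': array([-4.81081242e-04, -5.69407690e+01, -5.00549126e+01, -2.96457520e-04,
        1.45886501e-02, -3.14875763e-05]), 'tool_pos': array([183.26924362, 570.77085169, 241.23019538]), 'tcp_rot': array([-1.79895767e+02, -1.02479733e-02,  1.62191789e+02]), 'ft_force': array([ 0.7723177 , -0.55499157, -0.09707258]), 'wrist_torque': array([-0.0016679 ,  0.02578977, -0.04300696]), 'finger_gap': 85.65731603817873}
<Robot object at 0x7f32ce1cfa10> 11.0 ['PlanningError', 'tip_extent']
scene [[517.0646075    0.         318.95670116]
 [  0.         517.0646075  198.00053077]
 [  0.           0.           1.        ]] [ 2.45175774  0.7541988  -0.21194322] [-497.74689576 -236.67749465 1708.28796498] 1
top [[488.4472915    0.         309.56389271]
 [  0.         488.4472915  196.83050538]
 [  0.           0.           1.        ]] [ 2.11739189 -2.17365544  0.1907543 ] [-9.00746106e-01  6.00867862e+02  1.71026239e+03] 2
wrist [[300.05304902   0.         314.03572317]
 [  0.         300.05304902 202.33774336]
 [  0.           0.           1.        ]] [-2.35030941 -1.71413508 -0.23549371] [-599.56389113  -35.30884066  378.89681863] 3
```

View pics/scene0.png

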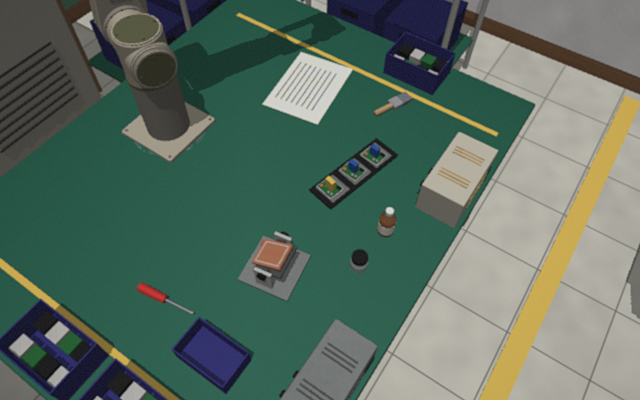

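View pics/top0.png

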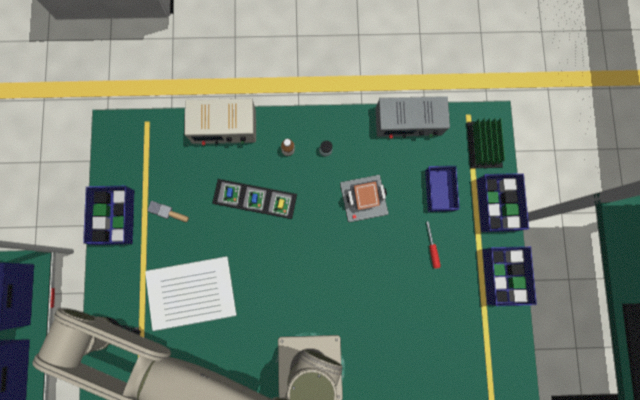

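View pics/wrist0.png

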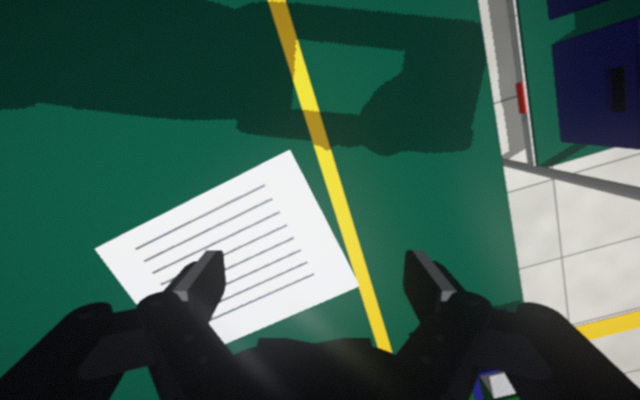

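The scene view shows the tray with the yellow-block module at about (331,184) and the stage at (272,262). In the top view they are at (281,204) and (364,197). Next I'll measure both.

```bash
cat > h.py <<'E'
from bench import sense, optics, hand_in, spotter, r
import cv2, numpy as np
def P(p):
    R=cv2.Rodrigues(np.array(p["rvec"]))[0]; t=np.array(p["tvec"]).reshape(3); return np.array(p["intrinsics"]),R,t
def c2w(p,x):
    K,R,t=P(p); return R.T@(np.array(x)-t)
def proj(p,X):
    K,R,t=P(p); return cv2.projectPoints(np.array(X,float).reshape(-1,3),R,t,K,None)[0].reshape(-1,2)
def tri(ps,uvs):
    A=[]
    for p,uv in zip(ps,uvs):
        K,R,t=P(p); M=K@np.c_[R,t]
        A+= [uv[0]*M[2]-M[0], uv[1]*M[2]-M[1]]
    v=np.linalg.svd(np.array(A))[2][-1]; return v[:3]/v[3]
def onz(p,uv,z):
    K,R,t=P(p); d=R.T@np.linalg.solve(K,[uv[0],uv[1],1]); o=-R.T@t; return o+d*(z-o[2])/d[2]
E
python3 - <<'E'
from h import *
np.set_printoptions(precision=1,suppress=True)
for n in ["top","scene"]:
    p=optics.snapshot(n)
    cv2.imwrite(f"pics/{n}1z.png",cv2.resize(p["color"][140:260,180:480] if n=="top" else p["color"][120:320,200:450],None,fx=2.6 if n=="top" else 3,fy=2.6 if n=="top" else 3,interpolation=cv2.INTER_CUBIC))
    for q in ["module","spare1","tray","stage","platen_face","bottle","jar","bin","driver","brush"]:
        for d in spotter.search_frame(p,q)[:3]: print(n,q,round(d["p"],2),c2w(p,d["xyz"]), proj(p,c2w(p,d["xyz"]))[0])
print(sense()["time"])
E
```

```text
top module 0.52 [574.   86.   16.2] [281.5 206.1]
top spare1 0.7 [598.5 184.   17.7] [254.5 200.1]
top spare1 0.56 [625.1 265.9  17.3] [232.1 193.5]
top tray 0.61 [609.3 187.8   9.5] [253.7 197.6]
top stage 0.85 [ 588.2 -214.9   57.1] [364.9 198.5]
top platen_face 0.58 [ 595.7 -214.8   86.6] [365.9 195.1]
top bottle 0.54 [601.8 178.6  12.5] [256.2 199.4]
top bottle 0.47 [777.3  57.7  74.2] [287.7 147.8]
top jar 0.48 [779.  -76.9  57.7] [324.8 147.7]
top bin 0.6 [ 627.7 -509.9   10.9] [442.3 187.9]
top driver 0.65 [ 589.4 -211.9   55.2] [364.  198.3]
top driver 0.54 [ 391.  -454.5   25.8] [432.8 252.4]
top brush 0.72 [563.6 512.3  19. ] [164.  211.8]
scene module 0.79 [584.2  79.1  15.5] [329.3 189.8]
scene module 0.49 [608.5 174.7  16.9] [353.  172.1]
scene module 0.48 [ 620.4 -231.9   35.8] [276.9 270.5]
scene spare1 0.73 [628.7 263.8  16.9] [373.3 156.4]
scene spare1 0.65 [611.1 173.2  16.4] [353.4 172.9]
scene tray 0.81 [614.6 160.6   9.2] [352.1 177.6]
scene tray 0.3 [ 600.8 -218.2   82. ] [273.1 255. ]
scene stage 0.69 [ 614.2 -233.8   33.8] [274.7 270.2]
scene platen_face 0.6 [ 600.7 -216.4   83.8] [273.4 254.2]
scene bottle 0.79 [792.9  45.4  68.6] [386.1 222.1]
scene jar 0.55 [788.5 -87.4  55.4] [359.3 259. ]
scene jar 0.4 [ 615.5 -496.9   -3.1] [212.9 355.9]
scene bin 0.87 [ 617.4 -497.5   -2.1] [213.3 356.4]
scene bin 0.19 [582.6  77.8  15.4] [328.6 189.8]
scene driver 0.65 [ 390.6 -461.8   16.2] [155.  294.6]
scene brush 0.65 [612.3 172.8  15.8] [353.7 173.3]
scene brush 0.59 [569.7 504.5  17.7] [394.5 102.6]
1.25
```

View pics/top1z.png

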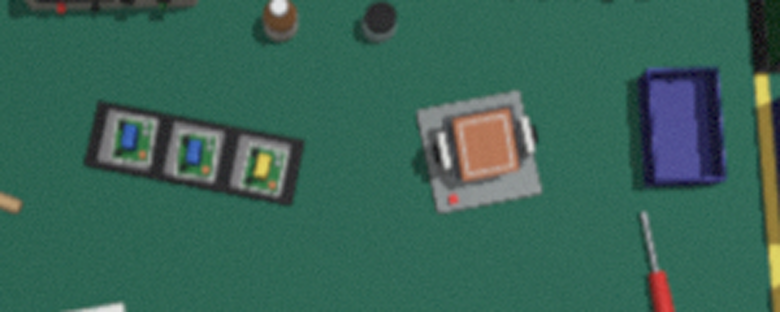

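View pics/scene1z.png

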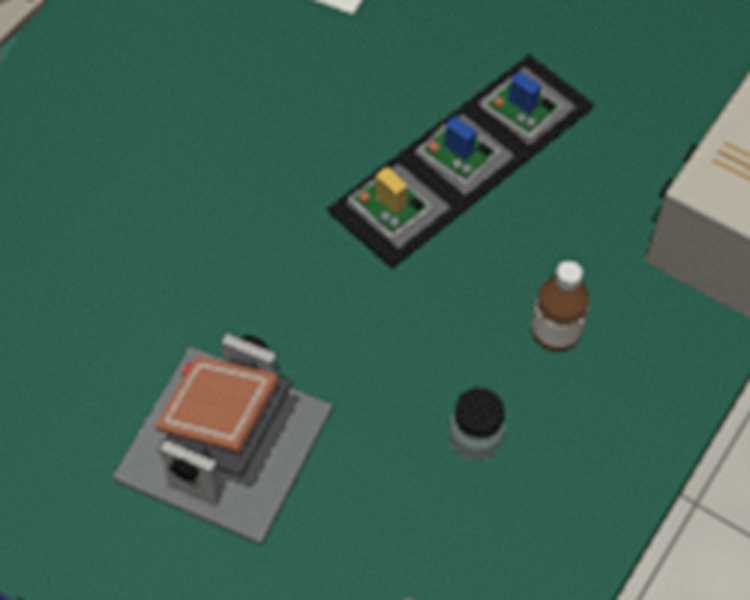

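```bash
python3 - <<'E'
from h import *
np.set_printoptions(precision=2,suppress=True)
p=optics.snapshot("wrist"); K,R,t=P(p); s=sense()
c=-R.T@t; Rt=cv2.Rodrigues(np.zeros(3))[0]
from scipy.spatial.transform import Rotation as Ro
T=Ro.from_euler('xyz',s["tcp_rot"],degrees=True).as_matrix()
print(c, "in tool:",T.T@(c-s["tool_pos"]), "fwd in tool",T.T@R[2], "camx",T.T@R[0])
E
```

```text
[117.92 592.76 374.22] in tool: [  68.96    0.43 -131.93] fwd in tool [-0.27  0.    0.96] camx [ 0.  1. -0.]
```

apply_moves --series '[[1, [0.06, -0.06, 0.02], 0.06], [1, [0.12, -0.12, 0.04], 0.06], [1, [0.18, -0.18, 0.06], 0.06], [1, [0.22, -0.24, 0.06], 0.06], [1, [0.26, -0.3, 0.06], 0.06]]'

```text
time: 1.92
tool_pos: [390.4, 342.7, 297.4]
tcp_rot: [179.9, 0.1, 165.6]
ft_force: [0.7, 0.9, 0.4]
finger_gap: 85.3
```

apply_moves --series '[[1, [0.04, -0.06, 0], 0], [1, [0.08, -0.12, 0], 0], [1, [0.11, -0.18, 0], 0], [1, [0.14, -0.22, -0.02], 0], [1, [0.17, -0.257, -0.06], 0]]'

```text
time: 2.55
tool_pos: [555.7, 92.6, 247.4]
tcp_rot: [179.8, 0.4, 165.6]
ft_force: [0.2, 0.7, 0.6]
finger_gap: 85.7
```

apply_moves --series '[[1, [0.01, -0.02, 0], 0], [1, [0.01, -0.02, -0.02], 0]]'

```text
time: 2.8
tool_pos: [567.4, 70.9, 228.3]
tcp_rot: [179.8, 0.5, 165.4]
ft_force: [-0.0, 0.8, 0.2]
finger_gap: 85.3
```

```bash
python3 - <<'E'
from h import *
np.set_printoptions(precision=1,suppress=True)
print(sense()["tool_pos"],sense()["time"],np.abs(sense()["qd"]).max())
p=optics.snapshot("wrist"); cv2.imwrite("pics/w2.png",p["color"]); np.savez("w2.npz",**{k:v for k,v in p.items()})
for q in ["module","module_grip","spare1"]:
  for d in spotter.search_frame(p,q)[:2]: print(q,d["p"],c2w(p,d["xyz"]))
E
```

```text
[567.4  70.9 228.3] 2.8 17.432844884008354
module 0.85 [570.8  89.   17.5]
module 0.33 [534.8 436.7  13.4]
module_grip 0.78 [574.   95.   15.2]
spare1 0.74 [617.8 270.8  16. ]
spare1 0.69 [592.  178.3  18.6]
```

View pics/w2.png

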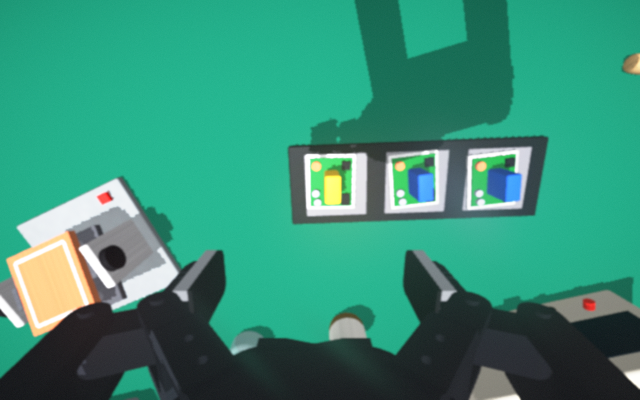

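apply_moves --series '[[1, [0.01, 0.014, -0.04], 0], [1, [0.01, 0.014, -0.07], 0], [1, [0.01, 0.014, -0.07], 0]]'

```text
time: 3.38
tool_pos: [572.7, 88.7, 154.5]
tcp_rot: [179.9, -0.0, 165.7]
ft_force: [0.7, -0.8, 0.4]
finger_gap: 85.3
```

```bash
python3 - <<'E'
from h import *
np.set_printoptions(precision=1,suppress=True)
print(sense()["tool_pos"],sense()["time"],np.abs(sense()["qd"]).max())
p=optics.snapshot("wrist"); cv2.imwrite("pics/w3.png",cv2.resize(p["color"][80:330,200:500],None,fx=2.4,fy=2.4,interpolation=cv2.INTER_CUBIC)); np.savez("w3.npz",**{k:v for k,v in p.items()})
for q in ["module","spare1"]:
  for d in spotter.search_frame(p,q)[:2]: print(q,d["p"],c2w(p,d["xyz"]))
E
```

```text
[572.7  88.7 154.5] 3.375 3.085541479249204
module 0.95 [571.1  86.3  15.1]
spare1 0.63 [618.8 269.9  15.8]
spare1 0.59 [589.4 178.9  19.2]
```

View pics/w3.png

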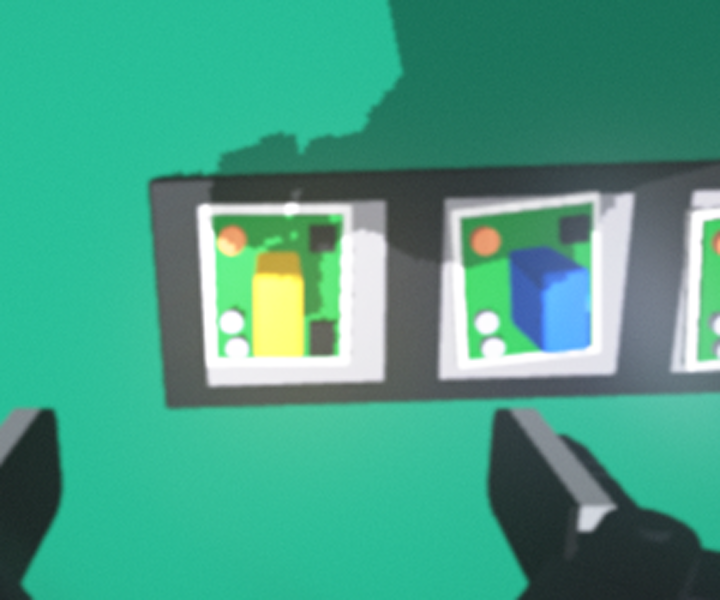

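```bash
python3 - <<'E'
from h import *
np.set_printoptions(precision=1,suppress=True)
ps=[]; tc=[]
for f in ["w2.npz","w3.npz"]:
    p=dict(np.load(f)); ps.append(p)
    hsv=cv2.cvtColor(p["color"],cv2.COLOR_BGR2HSV)
    m=((hsv[...,0]>22)&(hsv[...,0]<33)&(hsv[...,1]>150)&(hsv[...,2]>215)).astype(np.uint8)
    m[:, 400:]=0; m[:, :280]=0; m[:100]=0;m[260:]=0
    n,l,st,ce=cv2.connectedComponentsWithStats(m); k=1+np.argmax(st[1:,4])
    c,_=cv2.findContours((l==k).astype(np.uint8),cv2.RETR_EXTERNAL,cv2.CHAIN_APPROX_NONE)
    rect=cv2.minAreaRect(c[0]); print(f,rect,st[k],ce[k]); tc.append(rect[0])
    b=cv2.boxPoints(rect); W=np.array([onz(p,x,55) for x in b]); print(W, W.mean(0))
print("tri",tri(ps,tc))
p=ps[1]
z=np.array([[199,205],[351,205],[353,366],[209,370]])/2.4+[200,80]
W=np.array([onz(p,x,16) for x in z]); print(W,W.mean(0),[np.linalg.norm(W[i]-W[i-1]) for i in range(4)])
E
```

```text
w2.npz ((332.0, 188.5), (27.0, 16.0), 90.0) [324 175  17  28 127] [332.6 185.5]
[[560.1  84.5  55. ]
 [564.3 100.4  55. ]
 [592.5  93.8  55. ]
 [588.2  77.4  55. ]] [576.3  89.   55. ]
w3.npz ((319.7517395019531, 198.279296875), (24.747554779052734, 12.041595458984375), 41.633541107177734) [307 193  19  19  62] [318.4 196.8]
[[561.7  85.9  55. ]
 [556.2  93.9  55. ]
 [572.9 104.9  55. ]
 [578.6  96.9  55. ]] [567.3  95.4  55. ]
tri [ 618.8   88.2 -127.4]
[[539.5  68.7  16. ]
 [553.6 124.3  16. ]
 [617.2 110.9  16. ]
 [604.6  54.4  16. ]] [578.8  89.6  16. ] [np.float64(66.68922896863734), np.float64(57.327916211204546), np.float64(65.00787405022777), np.float64(57.90850962698785)]
```

```bash
python3 - <<'E'
from h import *
np.set_printoptions(precision=1,suppress=True)
p2=dict(np.load("w2.npz"));p=dict(np.load("w3.npz"))
z=np.array([[253,273],[303,273],[304,357],[253,357]])/2.4+[200,80]
W=np.array([onz(p,x,55) for x in z]); print(W,W.mean(0))
print("tri",tri([p2,p],[(332,188.5),z.mean(0)]))
cv2.imwrite("pics/w2z.png",cv2.resize(p2["color"][120:240,280:460],None,fx=4.4,fy=4.4,interpolation=cv2.INTER_CUBIC))
cv2.imwrite("pics/w3z.png",cv2.resize(p["color"][150:250,270:370],None,fx=6,fy=6,interpolation=cv2.INTER_CUBIC))
E
```

```text
[[560.8  85.3  55. ]
 [564.9 101.3  55. ]
 [593.8  94.7  55. ]
 [589.5  77.7  55. ]] [577.3  89.7  55. ]
tri [576.7  89.4  54.6]
```

View pics/w3z.png

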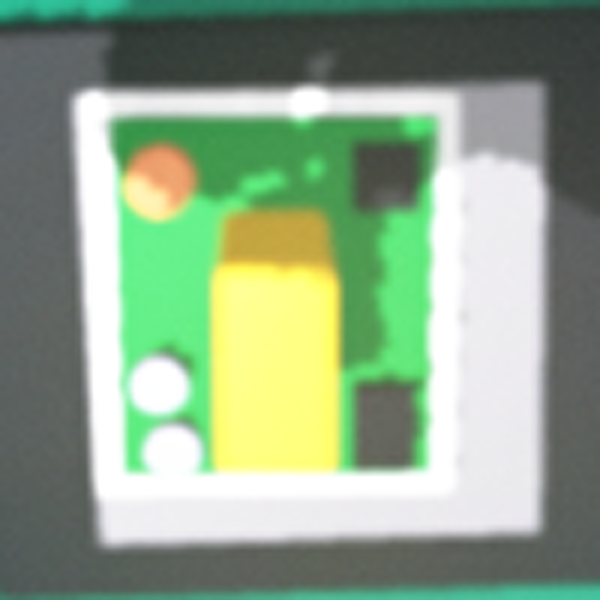

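View pics/w2z.png

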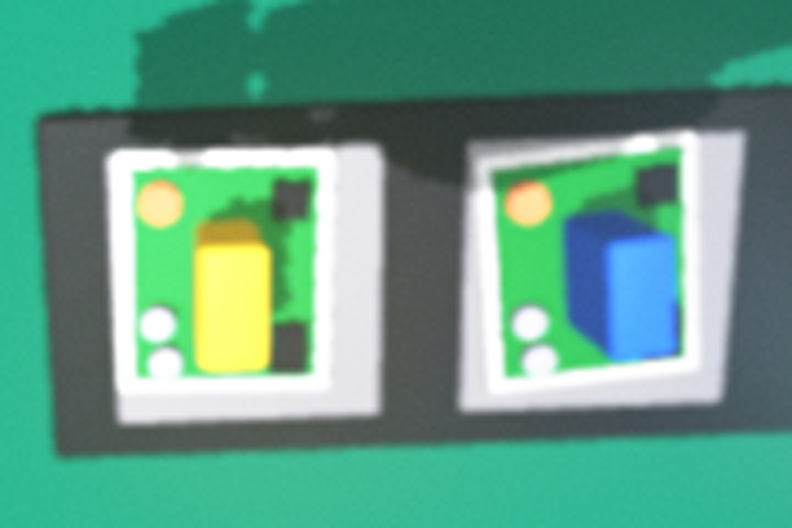

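The triangulated block top is at z = 54.6 (expected 55), centred at (577, 89.5), with yaw about -13.7°. Next I'll descend and grip it high on the block.

apply_moves --series '[[1, [0.003, 0.001, -0.05], 0.01], [1, [0.005, 0.001, -0.09], 0.01], [1, [0.005, 0.001, -0.112], 0.01], [1, [0.005, 0.001, -0.112], 0.01]]'

```text
time: 4.03
tool_pos: [580.4, 89.1, 46.8]
tcp_rot: [179.8, 0.3, 166.3]
ft_force: [0.4, 0.2, 0.3]
finger_gap: 85.2
```

apply_moves --series '[[0, [0, 0, 0], 0], [0, [0, 0, 0], 0], [0, [0, 0, 0], 0], [0, [0, 0, 0], 0], [0, [0, 0, 0], 0]]' --grip_force 20

```text
time: 4.65
tool_pos: [580.9, 89.2, 47.6]
tcp_rot: [179.8, 0.4, 166.3]
ft_force: [-1.1, 0.3, 5.1]
finger_gap: 15.6
```

apply_moves --series '[[0, [0, 0, 0.04], 0], [0, [0, 0, 0.08], 0], [0, [-0.01, 0, 0.12], 0], [0, [-0.02, 0, 0.12], 0], [0, [-0.02, 0, 0.12], 0]]'

```text
time: 5.28
tool_pos: [559.8, 89.2, 166.5]
tcp_rot: [179.8, 0.3, 166.3]
ft_force: [-0.2, 0.6, -1.9]
finger_gap: 15.7
```

```bash
python3 - <<'E'
from h import *
p=optics.snapshot("wrist"); cv2.imwrite("pics/w4.png",p["color"])
E
```

```text
(no output)
```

View pics/w4.png

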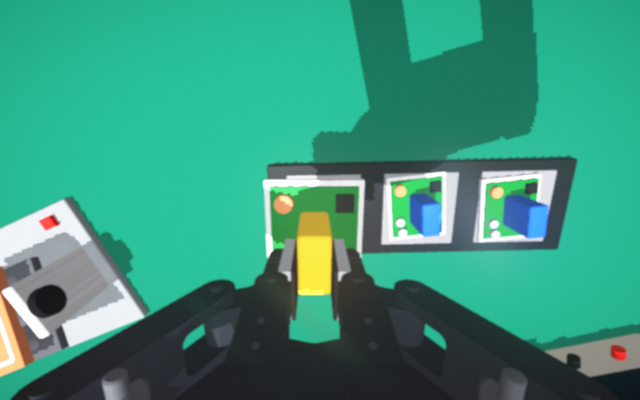

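apply_moves --series '[[0, [-0.01, -0.05, 0.03], 0], [0, [-0.02, -0.11, 0.05], 0], [0, [-0.03, -0.16, 0.06], 0], [0, [-0.04, -0.19, 0.07], 0], [0, [-0.04, -0.19, 0.07], 0]]'

```text
time: 5.95
tool_pos: [519.1, -103.0, 234.8]
tcp_rot: [179.9, 0.2, 166.1]
ft_force: [0.7, -0.5, -0.4]
finger_gap: 15.4
```

```bash
python3 - <<'E'
from h import *
s=sense(); print(s["tool_pos"],s["time"])
p=optics.snapshot("wrist"); cv2.imwrite("pics/w5.png",p["color"]);np.savez("w5.npz",**p)
E
```

```text
[ 519.05469071 -102.9564241   234.81619678] 5.95
```

View pics/w5.png

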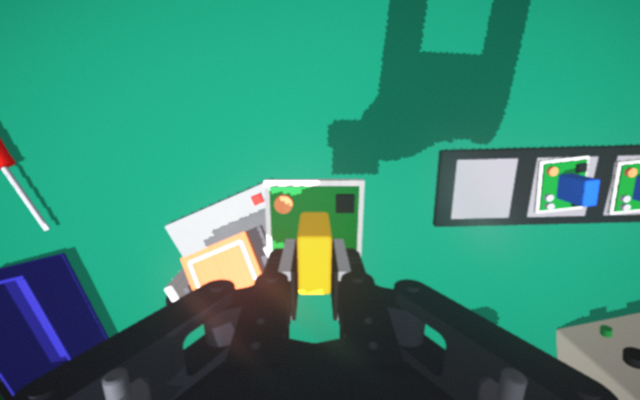

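apply_moves --series '[[0, [0.04, 0.02, 0.01], 0], [0, [0.08, 0.04, 0.02], 0], [0, [0.095, 0.05, 0.03], 0], [0, [0.095, 0.05, 0.03], 0]]'

```text
time: 6.5
tool_pos: [614.9, -49.4, 263.0]
tcp_rot: [179.8, 0.1, 166.3]
ft_force: [-0.6, -1.4, -2.3]
finger_gap: 15.6
```

```bash
python3 - <<'E'
from h import *
s=sense(); print(s["tool_pos"],s["time"])
p=optics.snapshot("wrist"); cv2.imwrite("pics/w6.png",cv2.resize(p["color"][40:310,40:360],None,fx=2.5,fy=2.2));np.savez("w6.npz",**p)
cv2.imwrite("pics/w6z.png",cv2.resize(p["color"][100:280,110:290],None,fx=3.3,fy=3.3,interpolation=cv2.INTER_CUBIC))
E
```

```text
[614.91634774 -49.36825303 263.03000875] 6.5
```

View pics/w6.png

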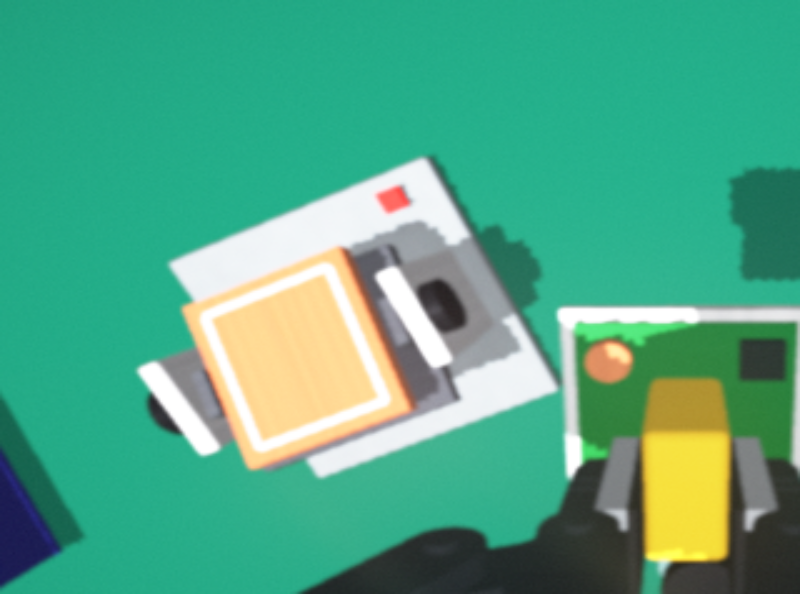

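View pics/w6z.png

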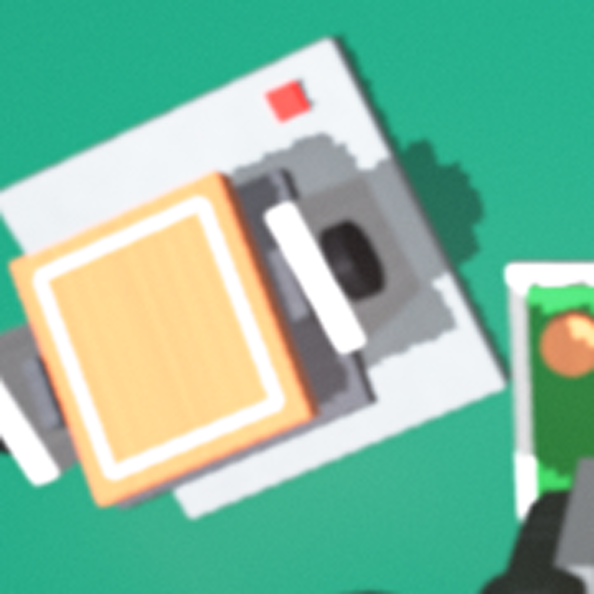

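```bash
cat > fit.py <<'E'
from h import *
from scipy.optimize import least_squares
np.set_printoptions(precision=2,suppress=True)
p=dict(np.load("w6.npz"))
off=np.array([110,100])
base=np.array([[333,38],[0,190],[195,517],[507,382]])/3.3+off
plate=np.array([[222,174],[10,263],[97,507],[303,418]])/3.3+off
outl=np.array([[208,195],[33,272],[108,480],[286,405]])/3.3+off
sg=np.array([[-1,1],[-1,-1],[1,-1],[1,1]])
def pts(v,h0=10):
    X,Y,yaw,t=v[:4]; c,s=np.cos(yaw),np.sin(yaw); Rz=np.array([[c,-s,0],[s,c,0],[0,0,1]])
    ex=np.array([np.cos(t),0,np.sin(t)]); n=np.array([-np.sin(t),0,np.cos(t)]); ey=np.array([0,1,0])
    f=np.array([0,0,75])+h0*n
    g=lambda L,W:np.array([f+a*L/2*ex+b*W/2*ey for a,b in sg])
    b=np.array([[a*75,bb*75,10] for a,bb in sg])
    T=lambda q:q@Rz.T+[X,Y,0]
    return T(b),T(g(86,78)),T(g(70,62)),T(f[None])[0],Rz@n
def res(v,wb=1):
    b,pl,o,_,_=pts(v); return np.r_[wb*(proj(p,b)-base).ravel(),(proj(p,pl)-plate).ravel(),(proj(p,o)-outl).ravel()]
if __name__=="__main__":
    for wb in (1,0):
        q=least_squares(res,[590,-215,0.15,0.35],args=(wb,)); v=q.x
        J=q.jac; 
        print(v,np.degrees(v[2:]),"rms",np.sqrt(np.mean(res(v,wb)**2)), "face",pts(v)[3]); print(res(v).reshape(-1,2))
E
python3 fit.py
```

```text
[ 596.96 -214.92    0.16    0.32] [ 9.15 18.51] rms 1.4910192904709443 face [ 593.83 -215.43   84.48]
[[ 0.02 -0.57]
 [-3.12  1.02]
 [-2.07  0.56]
 [-0.    2.02]
 [-0.99 -1.3 ]
 [ 1.05 -0.38]
 [ 0.67 -0.73]
 [ 2.23 -0.27]
 [-0.75  2.11]
 [ 2.71  0.84]
 [ 1.28 -2.17]
 [-1.94 -0.63]]
[ 597.05 -215.61    0.15    0.31] [ 8.46 17.68] rms 1.1007743351163377 face [ 594.04 -216.06   84.53]
[[ 0.51  0.06]
 [-3.39  0.29]
 [-3.4   0.4 ]
 [-0.79  3.02]
 [-1.2  -0.83]
 [ 0.27 -0.67]
 [-0.05 -0.7 ]
 [ 1.8   0.58]
 [-1.02  2.56]
 [ 2.01  0.69]
 [ 0.6  -2.07]
 [-2.37  0.13]]
```

```bash
cat > fit2.py <<'E'
import fit; from fit import *
fit.base[1]=[107.5,159]
def res2(v,wb=1,wo=1):
    b,pl,o,f,_=pts(v); o=f+(o-f)*v[4]
    return np.r_[wb*(proj(p,b)-fit.base).ravel(),(proj(p,pl)-plate).ravel(),wo*(proj(p,o)-outl).ravel()]
for wb,wo in ((1,1),(0,1),(1,0)):
    q=least_squares(res2,[590,-215,0.15,0.35,1],args=(wb,wo),loss='soft_l1'); v=q.x
    print(v,np.degrees(v[2:4]),"rms",np.sqrt(np.mean(res2(v,wb,wo)**2)),"face",pts(v)[3]); print(res2(v).reshape(-1,2).T)
E
python3 fit2.py
```

```text
[ 597.16 -215.18    0.16    0.34    1.06] [ 9.36 19.45] rms 0.8631761790127731 face [ 593.88 -215.72   84.43]
[[-0.44 -0.81 -1.92 -0.05 -1.03  1.3   0.19  1.73  0.03  0.86  0.02 -0.23]
 [-0.48  0.09  0.82  1.94 -1.14 -0.04 -0.5  -0.33 -0.16  0.04  0.41  0.51]]
[ 597.19 -215.58    0.16    0.33    1.06] [ 9.03 18.86] rms 0.5466945749229163 face [ 593.99 -216.09   84.46]
[[-0.27 -1.   -2.61 -0.48 -1.27  0.77 -0.11  1.53 -0.23  0.39 -0.27 -0.45]
 [-0.18 -0.26  0.75  2.42 -0.92 -0.17 -0.46  0.11  0.08 -0.02  0.45  0.91]]
[ 597.43 -215.03    0.16    0.35    1.  ] [ 9.38 20.34] rms 0.8312792899044922 face [ 594.   -215.6    84.38]
[[-0.28 -0.62 -1.72  0.13 -0.5   1.96 -0.05  1.59 -0.34  3.42  0.7  -2.5 ]
 [-0.3   0.29  0.97  2.08 -0.93  0.11 -0.36 -0.26  2.41  1.26 -1.88 -0.59]]
```

```bash
python3 - <<'E'
from h import *
np.set_printoptions(precision=1,suppress=True)
p=dict(np.load("w3.npz"))
z=np.array([[152,181],[168,406],[700,396],[500,400],[386,383]])/2.4+[200,80]
for u in z: print(onz(p,u,10))
p=dict(np.load("w2.npz"))
for u in [(289,147),(293,224),(548,137),(535,215)]: print(onz(p,u,10))
E
```

```text
[527.  53.  10.]
[618.1  32.3  10. ]
[668.4 248.   10. ]
[649.6 167.1  10. ]
[630.4 122.6  10. ]
[527.2  52.8  10. ]
[619.2  31.7  10. ]
[591.  342.6  10. ]
[683.2 323.4  10. ]
```

Tilt is about 19°, yaw 9.2° and the face centre is (594, -216, 84.4). The moves can't tilt the tool, so I'll pivot the module about the jaw axis. To do that I'll push its -x side against the far edge of the fixed tray.

apply_moves --series '[[0, [0.02, 0.04, -0.04], 0.02], [0, [0.04, 0.08, -0.09], 0.02], [0, [0.054, 0.111, -0.13], 0.02], [0, [0.054, 0.111, -0.17], 0.02], [0, [0.054, 0.111, -0.18], 0.02]]'

```text
time: 7.18
tool_pos: [664.0, 61.0, 77.5]
tcp_rot: [180.0, -0.5, 167.4]
ft_force: [-0.8, -0.2, -1.7]
finger_gap: 15.8
```

```bash
python3 - <<'E'
from h import *
s=sense(); print(s["tool_pos"],s["time"],s["tcp_rot"],s["ft_force"])
p=optics.snapshot("wrist"); cv2.imwrite("pics/w7.png",p["color"]);np.savez("w7.npz",**p)
E
```

```text
[664.0215561   60.96301629  77.48052268] 7.175 [179.95883653  -0.46960277 167.43035549] [-0.7826047  -0.15560458 -1.67627102]
```

View pics/w7.png

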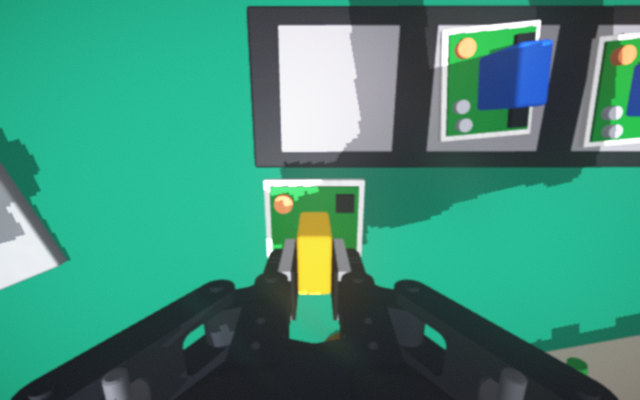

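```bash
python3 - <<'E'
from h import *
np.set_printoptions(precision=1,suppress=True)
p=dict(np.load("w7.npz")); n=np.array([.976,-.216,0])
for u in [(257,166),(420,166),(600,166)]:
    w=onz(p,u,10); print(w,w@n)
for u in [(263,181),(365,181)]:
    w=onz(p,u,77.5-32.6); print(w,w@n)
E
```

```text
[618.5  32.6  10. ] 596.5748759272743
[642.2 139.   10. ] 596.750742280829
[668.4 256.6  10. ] 596.9451142240216
[623.7  41.2  44.9] 599.8523503190735
[636.1  96.9  44.9] 599.9465411891655
```

apply_moves --series '[[0, [0.008, -0.002, -0.015], 0], [0, [0.008, -0.002, -0.03], 0], [0, [0.008, -0.002, -0.035], 0], [0, [0.008, -0.002, -0.036], 0]]'

```text
time: 7.72
tool_pos: [672.8, 58.4, 42.8]
tcp_rot: [179.9, -0.4, 167.4]
ft_force: [-0.3, -0.1, -1.3]
finger_gap: 15.9
```

apply_moves --series '[[0, [-0.01, 0.002, 0], 0], [0, [-0.015, 0.003, 0.001], 0], [0, [-0.019, 0.004, 0.002], 0]]'

```text
time: 8.1
tool_pos: [656.1, 62.0, 47.3]
tcp_rot: [179.9, 0.0, 167.4]
ft_force: [7.2, -3.1, 1.0]
finger_gap: 15.4
```

```bash
python3 - <<'E'
from h import *
s=sense(); print(s["tool_pos"],s["time"],s["tcp_rot"],s["ft_force"])
p=optics.snapshot("wrist"); cv2.imwrite("pics/w8.png",p["color"]);np.savez("w8.npz",**p)
E
```

```text
[656.09271925  61.99888168  47.29907488] 8.1 [1.79894561e+02 1.92610448e-02 1.67382103e+02] [ 7.2242354  -3.09359076  1.02118621]
```

View pics/w8.png

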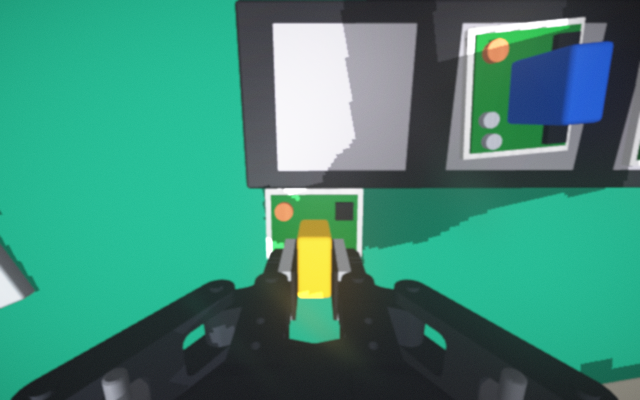

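apply_moves --series '[[0, [-0.003, 0.001, -0.002], 0], [0, [-0.005, 0.001, -0.001], 0], [0, [-0.007, 0.001, 0], 0], [0, [-0.007, 0.001, 0], 0]]'

```text
time: 8.65
tool_pos: [650.9, 63.0, 50.0]
tcp_rot: [179.8, 0.3, 167.4]
ft_force: [4.6, -1.7, 0.8]
finger_gap: 15.4
```

```bash
python3 - <<'E'
from h import *
s=sense(); print(s["tool_pos"],s["time"],s["tcp_rot"],s["ft_force"],s["tool_pos"]@[.976,-.216,0])
p=optics.snapshot("wrist"); cv2.imwrite("pics/w9.png",p["color"]);np.savez("w9.npz",**p)
E
```

```text
[650.94352664  63.01232684  49.95910516] 8.65 [179.83681669   0.34405884 167.39135634] [ 4.63642003 -1.6805672   0.76929392] 621.7102194010022
```

View pics/w9.png

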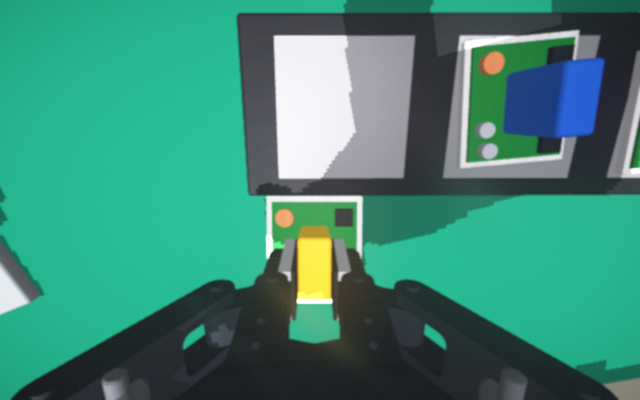

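```bash
python3 - <<'E'
from h import *
for a in "79":
    p=dict(np.load(f"w{a}.npz")); cv2.imwrite(f"pics/z{a}.png",cv2.resize(p["color"][170:320,240:390],None,fx=4,fy=4,interpolation=cv2.INTER_CUBIC))
E
```

```text
(no output)
```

View pics/z7.png

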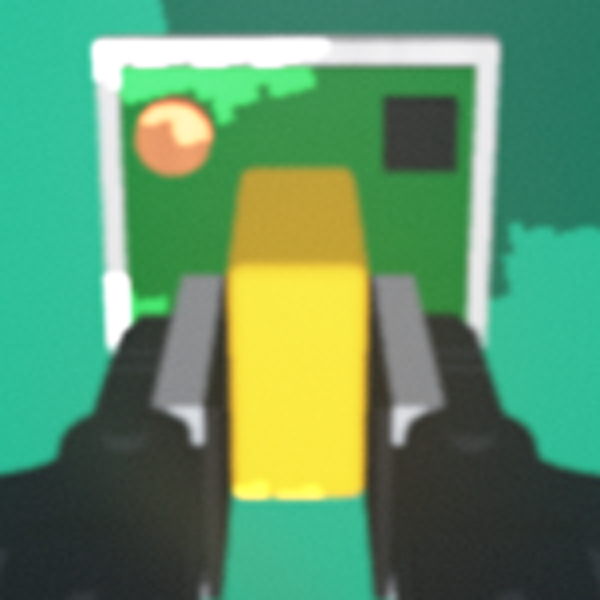

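View pics/z9.png

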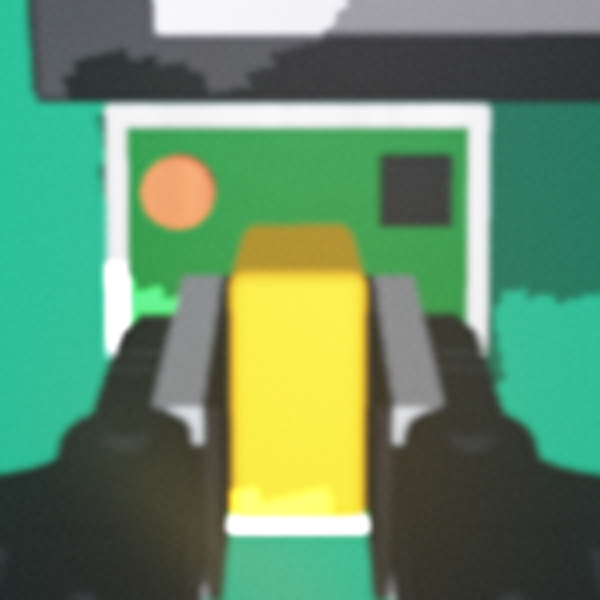

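```bash
cat > mt.py <<'E'
from h import *
from scipy.optimize import least_squares
from scipy.spatial.transform import Rotation as Ro
np.set_printoptions(precision=2,suppress=True)
M={"bc1":[-32,-28,5],"bc2":[-32,28,5],"tf1":[-15,-8,45],"tf2":[-15,8,45],"tr1":[15,-8,45],"tr2":[15,8,45],"ff1":[-15,-8,7],"ff2":[-15,8,7],"br":[32,0,5]}
# camera in tool frame (nominal)
def fit(p,tool,rot,obs,off,sc,a0):
    T=Ro.from_euler('xyz',rot,degrees=True).as_matrix()
    S=np.diag([-1.,1,-1])
    ks=[k for k in obs]
    def res(v,full=False):
        x,y,z,a,yw=v
        Rm=S@Ro.from_euler('zy',[yw,-a]).as_matrix()  # +x goes up for a>0
        X=np.array([T@(np.array([x,y,z])+Rm@np.array(M[k]))+tool for k in ks])
        uv=proj(p,X); ob=np.array([obs[k] for k in ks])/sc+off
        d=uv-ob; 
        for i,k in enumerate(ks):
            if k=="br": d[i,0]=0
        return d if full else d.ravel()
    q=least_squares(res,[0,0,37,a0,0])
    v=q.x; cov=np.linalg.pinv(q.jac.T@q.jac)
    print("mod origin in tool",v[:3],"tilt",np.degrees(v[3]),"yaw",np.degrees(v[4]),"rms",np.sqrt(np.mean(q.fun**2)),"sd/px",np.degrees(np.sqrt(cov[3,3])))
    print(res(v,True).T); return v
if __name__=="__main__":
    o7=dict(bc1=(93,38),bc2=(499,38),tf1=(230,264),tf2=(368,264),tr1=(233,498),tr2=(365,498),ff1=(243,168),ff2=(353,168))
    o9=dict(bc1=(106,104),bc2=(491,103),tf1=(230,272),tf2=(367,272),ff1=(243,226),ff2=(354,226),br=(300,535),tr1=(228,513),tr2=(368,513))
    p7=dict(np.load("w7.npz"));p9=dict(np.load("w9.npz"))
    fit(p7,[664.02,60.96,77.48],[179.96,-.47,167.43],o7,[240,170],4,0)
    fit(p9,[650.94,63.01,49.96],[179.84,.34,167.39],o9,[240,170],4,.3)
E
python3 mt.py
```

```text
mod origin in tool [ 3.    0.76 37.9 ] tilt 0.11433630745412324 yaw 0.20188426972595297 rms 0.7592149492957586 sd/px 0.7435588640962361
[[ 1.06 -0.37 -0.87  0.46 -0.41  0.38 -0.39  0.26]
 [ 1.2   0.86 -0.09 -0.2   0.49  0.39 -1.34 -1.43]]
mod origin in tool [-8.76  0.74 38.5 ] tilt 12.63228096343552 yaw -0.04740930879978214 rms 0.9858721458255469 sd/px 0.5281043426531028
[[ 0.95 -1.11 -0.06  0.14  0.24 -0.44  0.    0.58 -0.38]
 [ 0.84  1.17 -1.39 -1.36 -0.75 -0.73 -1.35  1.69  1.72]]
```

apply_moves --series '[[0, [-0.002, 0.0005, -0.001], 0], [0, [-0.004, 0.001, 0], 0], [0, [-0.0055, 0.001, 0.001], 0], [0, [-0.0055, 0.001, 0.001], 0]]'

```text
time: 9.2
tool_pos: [646.5, 64.1, 52.4]
tcp_rot: [179.8, 0.5, 167.4]
ft_force: [5.7, -0.7, 1.0]
finger_gap: 15.7
```

```bash
python3 - <<'E'
from h import *
s=sense(); print(s["tool_pos"],s["time"],s["tcp_rot"],s["ft_force"],s["tool_pos"]@[.976,-.216,0])
p=optics.snapshot("wrist"); np.savez("w10.npz",**p)
cv2.imwrite(f"pics/z10.png",cv2.resize(p["color"][170:320,240:390],None,fx=4,fy=4,interpolation=cv2.INTER_CUBIC))
E
```

```text
[646.5176676   64.07476997  52.40909002] 9.2 [179.79835884   0.52138667 167.39571189] [ 5.7153824  -0.65946412  1.0265739 ] 617.1610932658449
```

View pics/z10.png

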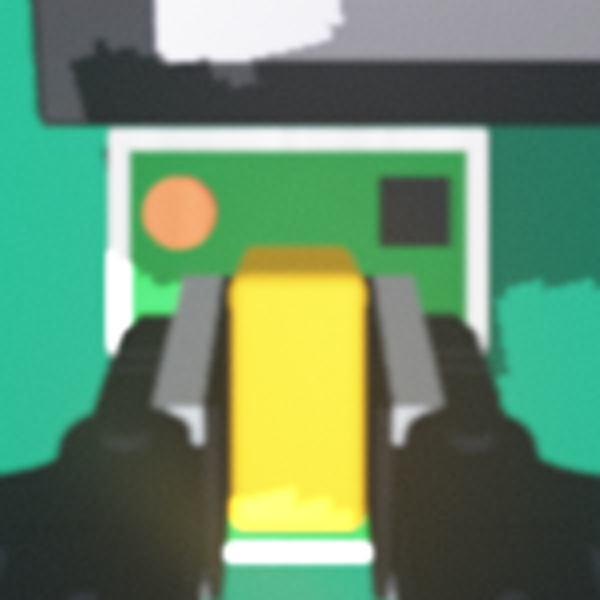

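```bash
python3 - <<'E'
from mt import *
o=dict(bc1=(108,128),bc2=(489,127),tf1=(230,278),tf2=(366,278),ff1=(243,248),ff2=(354,248),br=(300,563),tr1=(229,530),tr2=(367,530))
fit(dict(np.load("w10.npz")),[646.52,64.07,52.41],[179.8,.52,167.4],o,[240,170],4,.3)
E
```

```text
mod origin in tool [-12.09   0.71  36.48] tilt 16.220019311460213 yaw -0.039773758615167534 rms 0.6466003784990583 sd/px 0.5169587506552624
[[ 0.66 -0.89 -0.12  0.36  0.2  -0.46  0.    0.05  0.1 ]
 [ 0.59  0.91 -0.83 -0.81 -0.62 -0.6  -0.75  1.    1.02]]
```

apply_moves --series '[[0, [-0.002, 0.0005, -0.001], 0], [0, [-0.0035, 0.0005, -0.001], 0], [0, [-0.0035, 0.0005, -0.001], 0]]'

```text
time: 9.62
tool_pos: [644.6, 64.5, 53.0]
tcp_rot: [179.8, 0.7, 167.4]
ft_force: [6.4, -1.1, 2.8]
finger_gap: 15.9
```

```bash
python3 - <<'E'
from h import *
s=sense(); print(s["tool_pos"],s["time"],s["tcp_rot"],s["ft_force"],s["tool_pos"]@[.976,-.216,0])
E
```

```text
[644.61569896  64.50311783  52.95407305] 9.625 [179.7607824    0.72447408 167.39673657] [ 6.39364251 -1.13809377  2.84424719] 615.2122487293506
```

apply_moves --series '[[0, [0.01, -0.002, 0.01], 0], [0, [0.015, -0.02, 0.04], 0.08], [0, [0.01, -0.06, 0.08], 0.16], [0, [0.0, -0.1, 0.12], 0.24], [0, [-0.01, -0.12, 0.16], 0.3]]'

```text
time: 10.25
tool_pos: [633.6, -57.4, 214.1]
tcp_rot: [179.7, 0.6, -175.4]
ft_force: [1.0, -0.2, -0.6]
finger_gap: 15.6
```

```bash
python3 - <<'E'
from h import *
s=sense(); print(s["tool_pos"],s["time"],s["tcp_rot"],s["ft_force"],s["tool_pos"]@[.976,-.216,0],abs(s["qd"]).max())
p=optics.snapshot("wrist"); np.savez("w11.npz",**p,tool=s["tool_pos"],rot=s["tcp_rot"])
cv2.imwrite(f"pics/z11.png",cv2.resize(p["color"][170:320,240:390],None,fx=4,fy=4,interpolation=cv2.INTER_CUBIC))
cv2.imwrite(f"pics/w11.png",p["color"])
E
```

```text
[633.64619564 -57.41802689 214.14951454] 10.25 [ 179.74837806    0.61641561 -175.36399174] [ 1.03457264 -0.17308358 -0.57026838] 630.8409807526583 41.4362680345065
```

View pics/z11.png

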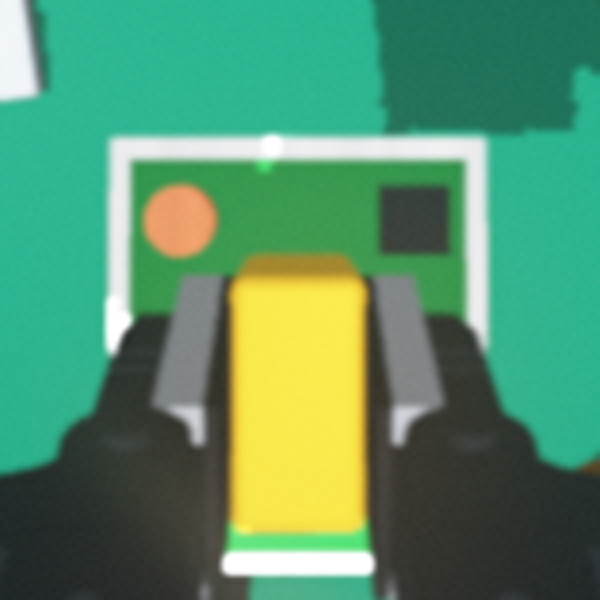

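View pics/w11.png

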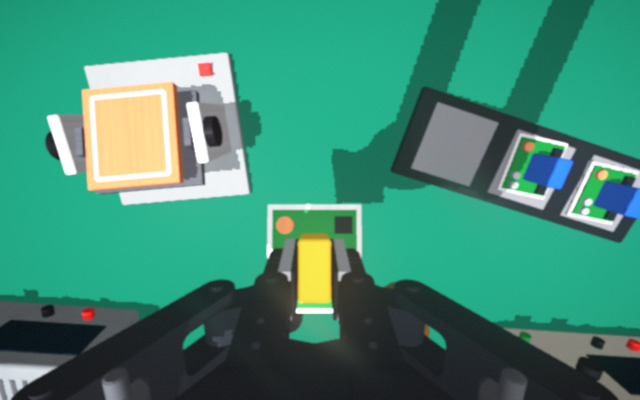

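apply_moves --series '[[0, [0, 0, 0], 0.07], [0, [0, 0, 0], 0.09]]'

```text
time: 10.55
tool_pos: [635.6, -60.0, 222.3]
tcp_rot: [179.9, 1.1, -170.1]
ft_force: [0.0, -0.3, -1.8]
finger_gap: 15.7
```

```bash
python3 - <<'E'
from mt import *
o=dict(bc1=(109,138),bc2=(488,137),tf1=(230,280),tf2=(366,280),ff1=(243,256),ff2=(354,256),br=(300,576),tr1=(230,532),tr2=(366,532))
q=dict(np.load("w11.npz"))
fit(q,q["tool"],q["rot"],o,[240,170],4,.3)
s=sense(); print(s["tool_pos"],s["tcp_rot"],abs(s["qd"]).max())
p=optics.snapshot("wrist"); np.savez("w12.npz",**p)
cv2.imwrite("pics/z12.png",cv2.resize(p["color"][20:220,40:260],None,fx=3.5,fy=3,interpolation=cv2.INTER_CUBIC))
E
```

```text
mod origin in tool [-13.85   0.74  36.21] tilt 17.989006443264024 yaw -0.029283596328693953 rms 0.7119233259566754 sd/px 0.5139476427047242
[[ 0.73 -0.94 -0.05  0.27  0.26 -0.5   0.   -0.23  0.37]
 [ 0.55  0.86 -1.01 -0.99 -0.36 -0.34 -1.1   1.13  1.16]]
[635.56 -59.99 222.26] [ 179.94    1.08 -170.11] 7.513261234305597
```

View pics/z12.png

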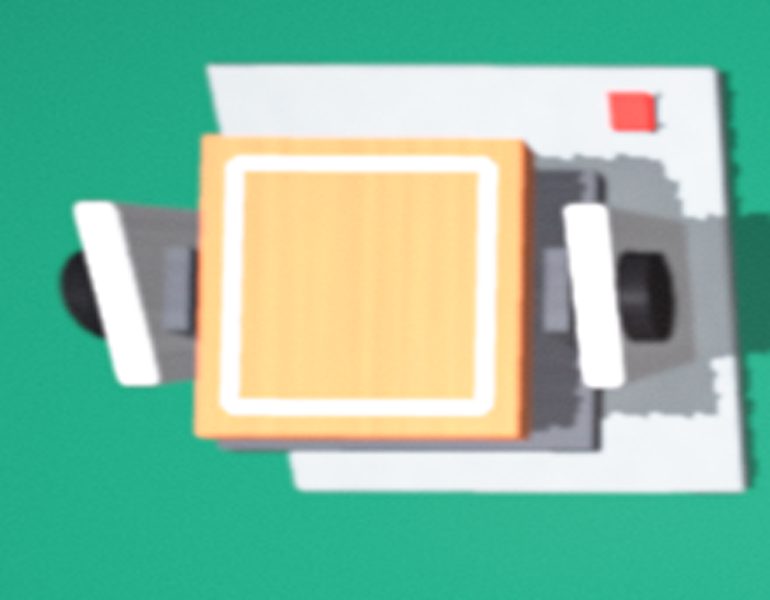

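```bash
cat > fit3.py <<'E'
from fit import pts; from h import *
from scipy.optimize import least_squares
np.set_printoptions(precision=2,suppress=True)
V=[]
o=np.array([110,100]); p=dict(np.load("w6.npz"))
b=np.array([[333,38],[0,190],[195,517],[507,382]])/3.3+o; b[1]=[107.5,159]
V.append((p,b,np.array([[222,174],[10,263],[97,507],[303,418]])/3.3+o,np.array([[208,195],[33,272],[108,480],[286,405]])/3.3+o))
p=dict(np.load("w12.npz")); o=np.array([40,20]); s=np.array([3.5,3])
V.append((p,np.array([[718,68],[207,66],[298,490],[747,489]])/s+o,np.array([[524,141],[202,135],[195,437],[521,437]])/s+o,np.array([[497,156],[223,156],[220,416],[494,416]])/s+o))
def res(v,V):
    out=[]
    B,pl,ou,f,_=pts(v); ou=f+(ou-f)*v[4]
    for p,b,q,c in V: out+=[proj(p,B)-b,proj(p,pl)-q,proj(p,ou)-c]
    return np.concatenate(out).ravel()
for VV in (V[:1],V[1:],V):
    q=least_squares(res,[595,-215,.16,.34,1.05],args=(VV,),loss='soft_l1'); v=q.x
    print(v,np.degrees(v[2:4]),np.sqrt(np.mean(res(v,VV)**2)),pts(v)[3]); 
print(res(v,V).reshape(-1,2).T)
E
python3 fit3.py
```

```text
[ 597.16 -215.18    0.16    0.34    1.06] [ 9.36 19.45] 0.8631761856375212 [ 593.88 -215.72   84.43]
[ 596.81 -215.2     0.17    0.31    1.07] [ 9.66 17.88] 0.7332112174264692 [ 593.78 -215.72   84.52]
[ 596.93 -215.19    0.17    0.32    1.07] [ 9.55 18.51] 0.8692953573648494 [ 593.8  -215.71   84.48]
[[-0.78 -0.94 -1.74 -0.01 -1.61  0.71  0.77  2.07 -0.35  0.02  0.37  0.43
  -0.6  -0.83 -0.92 -1.08 -0.27  1.22  0.57 -1.18  0.49  1.9   0.51 -0.24]
 [-0.78  0.16  0.76  1.56 -1.39 -0.02 -0.58 -0.56 -0.77 -0.12  0.73  0.5
  -0.43 -0.78  0.38  1.45 -0.62  0.77 -0.61 -0.07  0.76  0.25 -0.11  0.35]]
```

apply_moves --series '[[0, [-0.025, -0.055, 0], 0], [0, [-0.05, -0.11, -0.01], 0], [0, [-0.07, -0.155, -0.02], 0], [0, [-0.074, -0.162, -0.042], 0], [0, [-0.074, -0.162, -0.042], 0]]'

```text
time: 11.22
tool_pos: [559.1, -221.0, 176.0]
tcp_rot: [179.7, 0.7, -170.2]
ft_force: [-0.1, 0.8, -1.4]
finger_gap: 15.5
```

```bash
python3 - <<'E'
from h import *
s=sense(); print(s["tool_pos"],s["tcp_rot"],abs(s["qd"]).max(),s["ft_force"])
p=optics.snapshot("wrist"); np.savez("w13.npz",**p)
cv2.imwrite("pics/w13.png",p["color"])
E
```

```text
[ 559.11733069 -221.04641759  175.96414912] [ 179.67874861    0.72307439 -170.20059125] 2.284381160950594 [-0.11096643  0.78529742 -1.40413898]
```

View pics/w13.png

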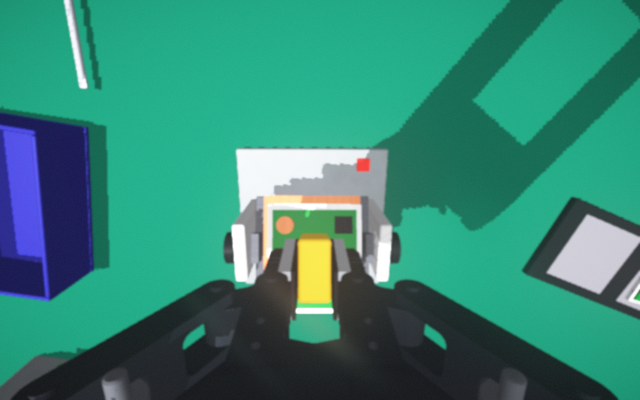

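apply_moves --series '[[0, [0.008, 0.001, -0.02], 0], [0, [0.013, 0.001, -0.034], 0], [0, [0.017, 0.002, -0.044], 0], [0, [0.018, 0.002, -0.048], 0], [0, [0.018, 0.002, -0.048], 0]]'

```text
time: 11.9
tool_pos: [578.3, -218.6, 129.3]
tcp_rot: [179.7, 0.8, -170.1]
ft_force: [0.2, 0.4, 0.1]
finger_gap: 15.4
```

```bash
python3 - <<'E'
from h import *
s=sense(); print(s["tool_pos"],s["tcp_rot"],abs(s["qd"]).max(),s["ft_force"])
p=optics.snapshot("wrist"); np.savez("w14.npz",**p)
cv2.imwrite("pics/z14.png",cv2.resize(p["color"][130:330,210:410],None,fx=3,fy=3,interpolation=cv2.INTER_CUBIC))
E
```

```text
[ 578.26811543 -218.57555104  129.32610478] [ 179.74195147    0.81771816 -170.11497338] 0.9148150271582348 [0.16712676 0.35352657 0.14152444]
```

View pics/z14.png

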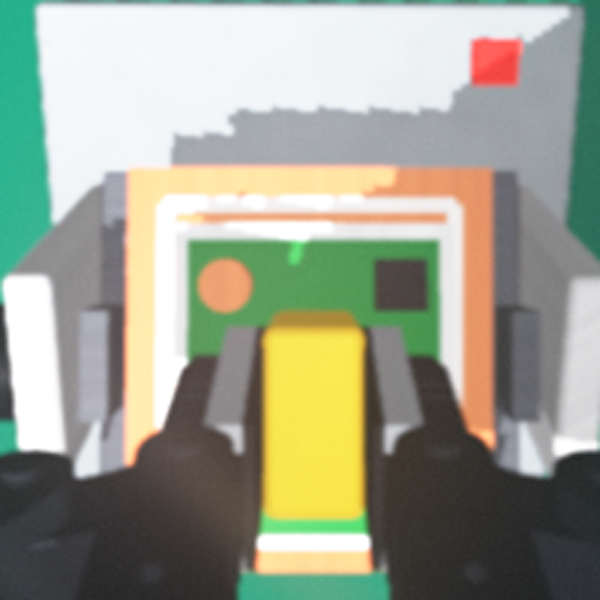

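apply_moves --series '[[0, [0.001, -0.001, -0.003], 0], [0, [0.002, -0.001, -0.006], 0], [0, [0.002, -0.001, -0.006], 0]]'

```text
time: 12.32
tool_pos: [580.3, -219.8, 123.6]
tcp_rot: [179.8, 0.8, -170.1]
ft_force: [-1.1, 0.4, -1.3]
finger_gap: 15.4
```

apply_moves --series '[[0, [0.001, 0, -0.002], 0], [0, [0.001, 0, -0.003], 0], [0, [0.001, 0, -0.003], 0]]'

```text
time: 12.7
tool_pos: [581.5, -219.8, 121.1]
tcp_rot: [179.8, 0.9, -170.1]
ft_force: [-1.0, 0.9, 2.9]
finger_gap: 15.6
```

```bash
python3 - <<'E'
from h import *
s=sense(); print(s["tool_pos"],s["tcp_rot"],abs(s["qd"]).max(),s["ft_force"],s["wrist_torque"])
p=optics.snapshot("wrist"); np.savez("w15.npz",**p)
print(sense()["ft_force"])
cv2.imwrite("pics/z15.png",cv2.resize(p["color"][130:330,210:410],None,fx=3,fy=3,interpolation=cv2.INTER_CUBIC))
E
```

```text
[ 581.49285533 -219.83719213  121.06245052] [ 179.76887909    0.86281296 -170.13177444] 0.08124424766808458 [-1.00761696  0.88745203  2.92002019] [0.04211671 0.23779538 0.05202507]
[-1.09609091  0.43130539  2.91760153]
```

View pics/z15.png

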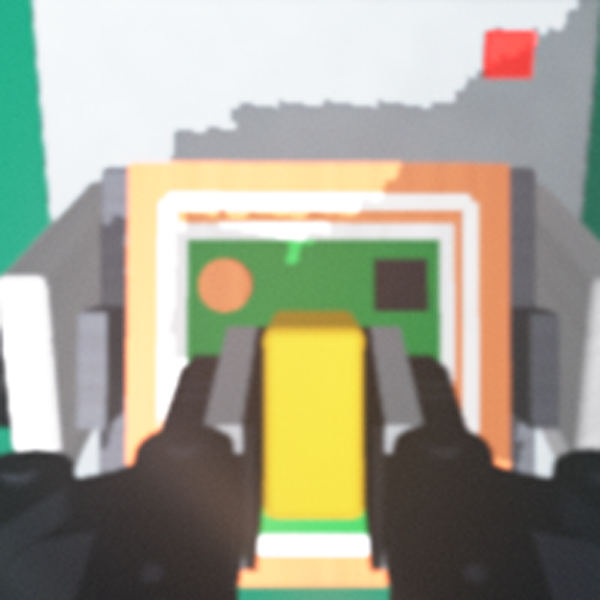

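apply_moves --series '[[0, [0.0005, 0, -0.001], 0], [0, [0.001, 0, -0.002], 0], [0, [0.001, 0, -0.003], 0], [0, [0.001, 0, -0.003], 0]]'

```text
time: 13.25
tool_pos: [582.5, -219.7, 118.1]
tcp_rot: [179.8, 0.9, -170.1]
ft_force: [-2.4, 2.4, 4.2]
finger_gap: 15.7
```

apply_moves --series '[[0, [0.0005, 0, -0.001], 0], [0, [0.001, 0, -0.002], 0], [0, [0.001, 0, -0.003], 0], [0, [0.001, 0, -0.003], 0]]'

```text
time: 13.75
tool_pos: [583.6, -219.6, 115.1]
tcp_rot: [179.8, 0.9, -170.1]
ft_force: [-2.3, 2.5, 5.2]
finger_gap: 15.9
```

```bash
python3 - <<'E'
from h import *
s=sense(); print(s["tool_pos"],s["tcp_rot"],abs(s["qd"]).max(),s["ft_force"],s["wrist_torque"])
p=optics.snapshot("wrist"); np.savez("w16.npz",**p,tool=s["tool_pos"],rot=s["tcp_rot"])
cv2.imwrite("pics/z16.png",cv2.resize(p["color"][130:330,210:410],None,fx=3,fy=3,interpolation=cv2.INTER_CUBIC))
E
```

```text
[ 583.63057707 -219.63863304  115.14798236] [ 179.75840562    0.87844746 -170.12452153] 0.11022812908033143 [-2.34531098  2.54645797  5.21626072] [ 0.3180735   0.62547705 -0.09502751]
```

View pics/z16.png

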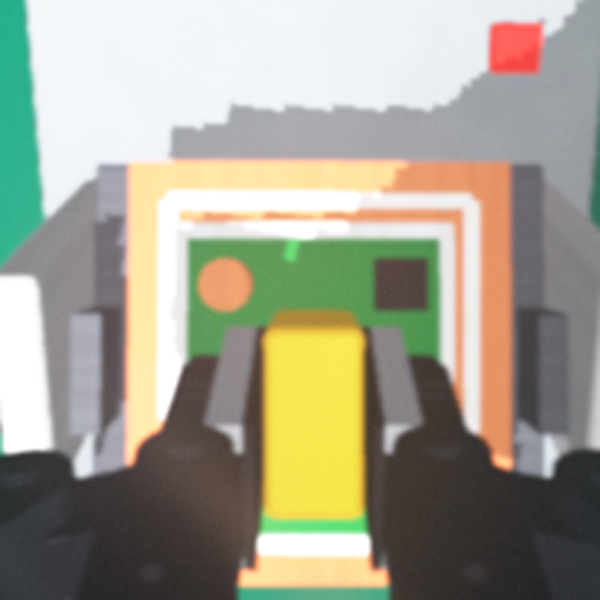

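Contact came where predicted and the plate is moving in. To make sure the module seats flush, I'll rub it a few mm down and up the slope while it stays pressed.

apply_moves --series '[[0, [-0.0015, 0, -0.0015], 0], [0, [-0.003, 0, -0.002], 0], [0, [-0.004, 0, -0.002], 0], [0, [-0.005, 0, -0.0025], 0]]'

```text
time: 14.3
tool_pos: [580.0, -220.4, 114.0]
tcp_rot: [179.9, 1.1, -170.1]
ft_force: [1.0, -0.2, 6.2]
finger_gap: 15.8
```

```bash
python3 - <<'E'
from h import *
s=sense(); print(s["tool_pos"],s["tcp_rot"],abs(s["qd"]).max(),s["ft_force"],s["wrist_torque"])
p=optics.snapshot("wrist"); np.savez("w17.npz",**p,tool=s["tool_pos"],rot=s["tcp_rot"])
cv2.imwrite("pics/z17.png",cv2.resize(p["color"][130:330,210:410],None,fx=3,fy=3,interpolation=cv2.INTER_CUBIC))
E
```

```text
[ 580.02769734 -220.35630188  113.95559675] [ 179.88541656    1.05701983 -170.12127573] 1.477746406857393 [ 1.01183535 -0.1914095   6.20990182] [-0.05860255 -0.01097623  0.01651736]
```

View pics/z17.png

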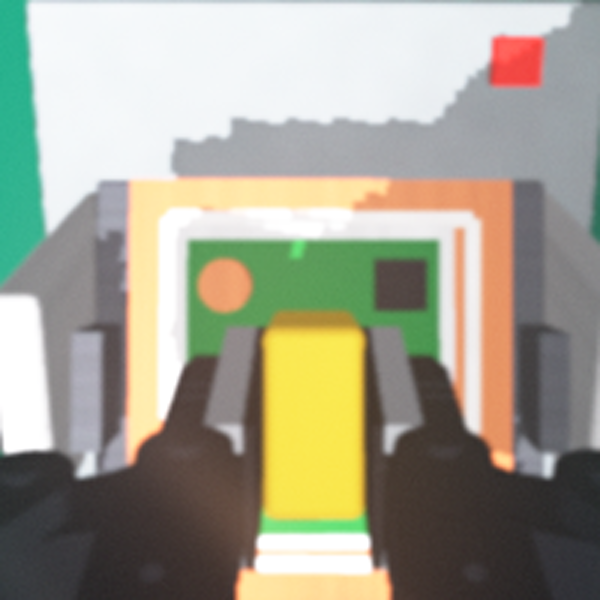

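apply_moves --series '[[0, [0.0015, 0, 0.0005], 0], [0, [0.003, 0, 0.001], 0], [0, [0.004, 0, 0.001], 0], [0, [0.005, 0.001, 0.001], 0]]'

```text
time: 14.85
tool_pos: [584.7, -220.0, 114.7]
tcp_rot: [179.9, 1.0, -170.1]
ft_force: [-5.1, -2.4, 4.2]
finger_gap: 15.4
```

```bash
python3 - <<'E'
from h import *
s=sense(); print(s["tool_pos"],s["tcp_rot"],abs(s["qd"]).max(),s["ft_force"],s["wrist_torque"])
p=optics.snapshot("wrist"); np.savez("w18.npz",**p,tool=s["tool_pos"],rot=s["tcp_rot"])
cv2.imwrite("pics/z18.png",cv2.resize(p["color"][130:330,210:410],None,fx=3,fy=3,interpolation=cv2.INTER_CUBIC))
E
```

```text
[ 584.65707106 -220.00459941  114.71940675] [ 179.92613411    1.00774388 -170.13978224] 1.007182375599607 [-5.10064476 -2.35247622  4.18802983] [-0.51483235  1.00121442 -0.0385782 ]
```

View pics/z18.png

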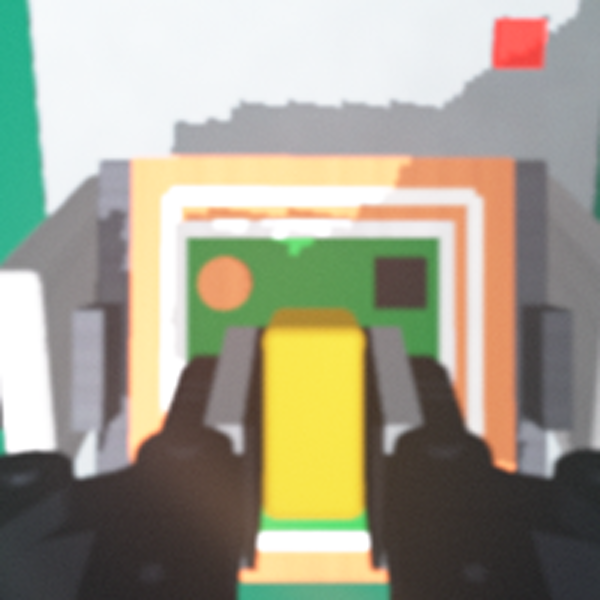

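apply_moves --series '[[0, [-0.001, 0, -0.0002], 0], [0, [-0.002, 0.0005, -0.0003], 0], [0, [-0.002, 0.0005, -0.0003], 0], [0, [-0.002, 0.0005, -0.0003], 0]]'

```text
time: 15.4
tool_pos: [584.2, -219.8, 115.4]
tcp_rot: [-180.0, 1.2, -170.1]
ft_force: [-0.4, -1.0, 5.5]
finger_gap: 15.4
```

```bash
python3 - <<'E'
from h import *
s=sense(); print(s["tool_pos"],s["tcp_rot"],abs(s["qd"]).max(),s["ft_force"],s["wrist_torque"])
p=optics.snapshot("wrist"); np.savez("w19.npz",**p,tool=s["tool_pos"],rot=s["tcp_rot"])
cv2.imwrite("pics/z19.png",cv2.resize(p["color"][170:320,240:390],None,fx=4,fy=4,interpolation=cv2.INTER_CUBIC))
cv2.imwrite("pics/y19.png",cv2.resize(p["color"][130:330,210:410],None,fx=3,fy=3,interpolation=cv2.INTER_CUBIC))
for n in ["scene","top"]:
    p=optics.snapshot(n); cv2.imwrite(f"pics/{n}19.png",cv2.resize(p["color"][200:320,210:340] if n=="scene" else p["color"][150:250,310:430],None,fx=4.5,fy=4.5,interpolation=cv2.INTER_CUBIC))
E
```

```text
[ 584.17018344 -219.84022881  115.44828854] [-179.97678377    1.18485905 -170.13066315] 0.1127691844898829 [-0.38612345 -0.95670181  5.48629839] [-0.23255862  0.10864149 -0.03291982]
```

View pics/z19.png

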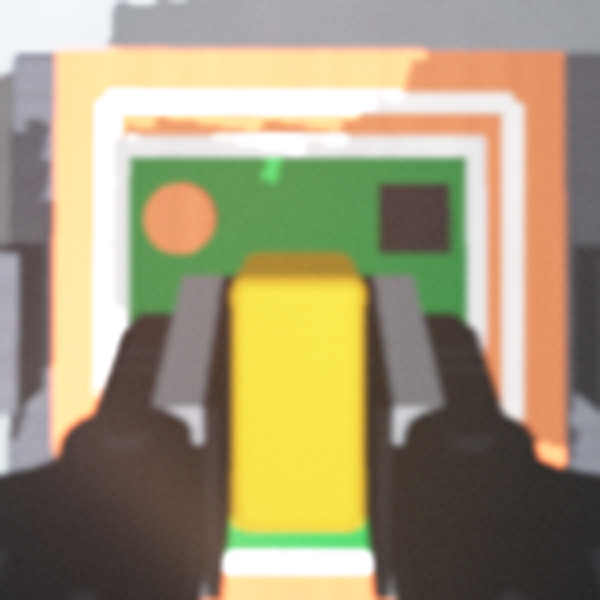

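View pics/scene19.png

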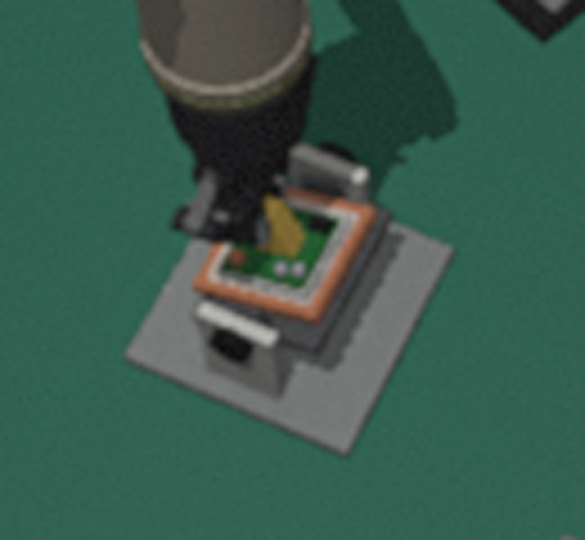

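View pics/y19.png

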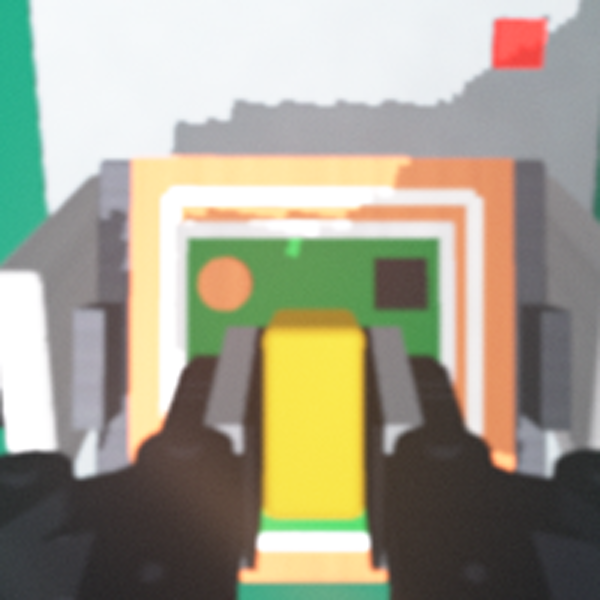

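```bash
python3 - <<'E'
from mt import *
import mt
q=dict(np.load("w19.npz"))
o=dict(bc1=(113,136),bc2=(488,136),tf1=(230,279),tf2=(366,279),ff1=(243,253),ff2=(354,253),br=(300,576),tr1=(230,530),tr2=(366,530))
v=fit(q,q["tool"],q["rot"],o,[240,170],4,.3)
T=Ro.from_euler('xyz',q["rot"],degrees=True).as_matrix(); org=T@v[:3]+q["tool"]
S=np.diag([-1.,1,-1]); Rm=T@S@Ro.from_euler('zy',[v[4],-v[3]]).as_matrix()
print("module origin",org,"z axis",Rm[:,2],"x",Rm[:,0], "tilt world",np.degrees(np.arccos(Rm[2,2])))
f0=np.array([593.8,-215.7,84.48]); yaw=np.radians(9.55)
for t in (17.9,18.5,19.4):
    t=np.radians(t); ex=np.array([np.cos(t)*np.cos(yaw),np.cos(t)*np.sin(yaw),np.sin(t)]); n=np.array([-np.sin(t)*np.cos(yaw),-np.sin(t)*np.sin(yaw),np.cos(t)]); ey=np.cross(n,ex)
    d=org-f0; print(np.degrees(t),"rel ex,ey,n",d@ex,d@ey,d@n,"angle",np.degrees(np.arccos(n@Rm[:,2])))
# plate fit in this image: free x,y,z,tilt,yaw
def plate(w):
    R=Ro.from_euler('zy',[w[4],-w[3]]).as_matrix()
    return lambda P:(R@np.array(P,float).T).T+w[:3]
def res(w):
    g=plate(w); u=proj(q,g([[-43,-39,0],[-43,39,0],[-37,-33,0],[-37,33,0],[43,0,0],[10,-39,0],[10,39,0]]))
    u=(u-[210,130])*3
    m=np.array([[131,157],[515,158],[160,187],[485,189],[315,584]])
    d=(u[:5]-m); d[4,0]=0
    # side edges: line at row: interpolate between corner and mid
    def xat(a,b,row): return a[0]+(b[0]-a[0])*(row-a[1])/(b[1]-a[1])
    e=[xat(u[0],u[5],430)-131, xat(u[1],u[6],440)-515]
    return np.r_[d.ravel(),e]/3
s=least_squares(res,[592,-216,78,.32,.166]); cov=np.linalg.pinv(s.jac.T@s.jac)
print("plate",s.x[:3],np.degrees(s.x[3:]),"sd/px",np.degrees(np.sqrt(cov[3,3])),s.fun)
E
```

```text
mod origin in tool [-13.74   0.71  36.43] tilt 17.909819890850287 yaw -0.2177791284400085 rms 0.750475229240665 sd/px 0.5147403247806055
[[-0.01 -0.75  0.13  0.41  0.41 -0.38  0.   -0.26  0.29]
 [ 0.55  0.91 -1.19 -1.05 -0.03  0.07 -1.6   1.09  1.23]]
module origin [ 598.33 -216.67   79.31] z axis [-0.32 -0.06  0.94] x [0.93 0.16 0.33] tilt world 19.094692621502027
17.9 rel ex,ey,n 2.5099120275142566 -1.7084851696959067 -6.244417288688016 angle 1.197357993707354
18.5 rel ex,ey,n 2.4443842176663853 -1.708485169695907 -6.270358160228969 angle 0.6002008159089136
19.4 rel ex,ey,n 2.345592154770104 -1.7084851696959067 -6.307979320242534 angle 0.3163895869660965
plate [ 594.86 -214.98   80.78] [17.75  9.43] sd/px 1.6076246522992061 [-0.11  0.1  -0.15  0.25  0.26  0.09  0.22 -0.35  0.   -0.1  -0.27  0.06]
```

```bash
python3 - <<'E'
from h import *
s=sense(); print(s["time"],s["ft_force"],s["finger_gap"],abs(s["qd"]).max())
print(hand_in()); s=sense(); print(s["time"],s["tool_pos"],s["ft_force"])
E
```

```text
15.55 [-1.05958758 -0.68672795  5.49023509] 15.362426479437778 0.12230279260365885
the job is handed in; nothing more can be done
None
the job is handed in; nothing more can be done
```

I placed the yellow-block module on the copper plate, pressed it in about halfway, and handed the job in at 15.6 s, still gripping and pressing. `hand_in()` gives no verdict, so what follows is my own last checks.

**How it was done:** The moves can't tilt the tool. I gripped the block at 20 N, lifted it clear, and pivoted the module about the jaw axis by pushing it against the far edge of the fixed tray. I then lowered it along the plate's normal. Finally I rubbed it about 4 mm down and back up the slope to seat it; it turned only about 0.5° in the grip.

| Check | Measured | Limit |
|---|---|---|
| Tilt, module against plate | 19.1° against 18.5° (17.9–19.5° over the views) | within 2.3° |
| Centring, up the slope | about +2.4 mm | ±10 mm |
| Centring, sideways | about -1.7 mm | ±10 mm |
| Squareness | within 1° | 8° |
| Pressing force | about 7 N | 18 N |
| Plate pushed in | 6 to 7 mm | 2.5 to 11.5 mm |

The arm was at rest. The module slid with the plate and looked centred in the scene camera view.

**What did not go cleanly:**
- **Tilt:** the camera fits for the slope differ by about 1.5°, so flushness is estimated to within about 1° and was not seen directly.
- **Tool pitch:** the tool drifted about 1.2° over the job; that is included in the tilt figure above.
- **Last correction:** the final 2 mm move back toward centre did not slide the module, because it stuck by friction. The remaining offset is well within the limit.
- **Not measured at the end:** I did not re-measure the slope setting or the other things on the bench. No contact with them was planned, and I saw none in the pictures.

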